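# Scrub the suction cup with the brush that fits it

## Task

The silver suction cup standing in the red wash dish needs scrubbing: take from the gold rack the one brush that fits it, the thickest whose head still goes into its bore, and scrub inside with two strokes, each down to the bottom and back up more than half-way. Then lower the brush head-down to the bottom of the white jar before letting it go. Leave the other two brushes hanging, and all three cups standing where they are.

Things in the scene. Friction and masses are not known exactly. Their poses are not given: they have to be found in the camera images.
- brush_small: brush, rigid blue-and-white bristle head 18 mm across, lower edge tapered 5 mm; 70 g, 200 mm long. Origin: centre of the head's end; z up the handle. Head z 0-55 mm, 8 mm steel shaft to 115, white collar 26 mm across to 121, black round handle 16 mm thick to 200. Hangs upright by its collar, head down, in any of the rack's three slots
- brush_medium: brush, rigid blue-and-white bristle head 30 mm across, lower edge tapered 5 mm; 70 g, 200 mm long. Origin: centre of the head's end; z up the handle. Head z 0-55 mm, 8 mm steel shaft to 115, white collar 26 mm across to 121, black round handle 16 mm thick to 200. Hangs upright by its collar, head down, in any of the rack's three slots
- brush_large: brush, rigid blue-and-white bristle head 42 mm across, lower edge tapered 5 mm; 70 g, 200 mm long. Origin: centre of the head's end; z up the handle. Head z 0-55 mm, 8 mm steel shaft to 115, white collar 26 mm across to 121, black round handle 16 mm thick to 200. Hangs upright by its collar, head down, in any of the rack's three slots
- brush_small_grip (a point): grip point on the handle of brush_small, on its axis 166 mm above the head's end
- brush_medium_grip (a point): grip point on the handle of brush_medium, on its axis 166 mm above the head's end
- brush_large_grip (a point): grip point on the handle of brush_large, on its axis 166 mm above the head's end
- cup_small: silver suction cup, open at the top, straight round bore 24 mm wide, outside 32 mm, 95 mm tall, on a black foot 60 mm across and 10 mm thick; inner floor 12 mm above the origin. Origin at the centre of the underside, z up. Loose, 250 g; stands either in the red dish or on the white tray
- cup_medium: silver suction cup, open at the top, straight round bore 36 mm wide, outside 44 mm, 95 mm tall, on a black foot 60 mm across and 10 mm thick; inner floor 12 mm above the origin. Origin at the centre of the underside, z up. Loose, 250 g; stands either in the red dish or on the white tray
- cup_large: silver suction cup, open at the top, straight round bore 48 mm wide, outside 56 mm, 95 mm tall, on a black foot 60 mm across and 10 mm thick; inner floor 12 mm above the origin. Origin at the centre of the underside, z up. Loose, 250 g; stands either in the red dish or on the white tray
- rack: gold rack, fixed: fork plate 264 mm long (rack y), top 160 mm up, on end posts at y +-125 mm. Three 12 mm slots, 75 mm apart, open to rack -x; brush axes hang at x = 0. Tines end at x = -25 mm with a 4 mm high lip: lift a brush 6-15 mm, draw it 55 mm or more to -x, and only then raise it (the head is wider than the slot). Origin on the table under the middle slot
- slot_a (a point): centre of the brush seat at rack y = +75 mm, on the fork plate's top (160 mm up); x and y axes as the rack's
- slot_b (a point): centre of the brush seat at rack y = 0 mm, on the fork plate's top (160 mm up); x and y axes as the rack's
- slot_c (a point): centre of the brush seat at rack y = -75 mm, on the fork plate's top (160 mm up); x and y axes as the rack's
- dish: red round wash dish, fixed, 84 mm across, 22 mm high, its floor 12 mm up; the cup to be scrubbed stands in its 64 mm wide recess. Origin at the centre of the underside
- tray: white drying tray, fixed, 96 x 180 mm, floor 12 mm up, edges 20 mm high; the two other cups stand on it. Origin at the centre of the underside
- jar: white open jar for used brushes, fixed, 76 mm across, bore 68 mm, 110 mm tall, inner floor 6 mm up. Origin at the centre of the underside

How it is judged:
By the outcome, as a careful person would: the job done as asked, in the order asked, and still so for the second after the job is handed in, with the robot touching nothing.
It also fails if it takes over 54 s, if anything falls off the work surface, if the arm or the gripper's body presses on something with over 40 N, if the wrist force passes 120 N, or if a joint passes its speed limit or range.

## Robot

A 6-joint arm with a two-finger parallel gripper is mounted at the origin on the work surface. World frame = base frame: x ahead of the robot, y to its left, z up, the work surface at z = 0. Lengths are in m, angles in rad, forces in N, time in s.
With the tool pointing down it reaches from about 0.35 to 0.975 m from the base axis. Payload 4.9 kg.
Tool frame: the origin (TCP) lies between the finger pads; the fingertips stand 25 mm ahead of it and the grasp point (between the pads) lies 6 mm ahead of it; z points along the fingers, y is the line along which they close (so a half turn about z gives the same grasp; the last joint's range is limited). The gripper opens to 85 mm and grips with 20 to 120 N. Pads are 22 mm wide; open, the fingers measure 114 mm over their backs; the gripper's body (76 mm by 85 mm) begins 54 mm behind the grasp point. The pads swing forward as they close: fully open they stand 13 mm farther back than shut.
Start: joints at [-1.25, 0.053, 1.613, -0, 1.476, -0.119], TCP at [0.266, -0.566, 0.256] pointing down, gripper open.
Joint ranges: [-3.01, 3.01], [-1.01, 2.22], [0.06, 2.58], [-1.02, 4.17], [0.09, 2.62], [-3.14, 3.14]. Speed limits (rad/s): [2.57, 2.57, 3.14, 3.14, 3.14, 3.14].

## Interface

Orientations are given as a unit quaternion [w, x, y, z].
In Python, from plant import manip gives the robot as it stands.
- The arm moves only by the shell command python3 -m inch 'ROWS'. ROWS is JSON, a list of rows, each a list of 3 entries, a list of its own where there are three numbers: the shift along the tool's x, y, z in m, then the turn, a rotation vector about the tool's x, y, z in rad, then the opening, from 0 (shut) to 1 (fully open). A call has 1 to 8 rows; each row shifts and turns the commanded pose from where the row before left it, along the tool's axes as they then stand; what a row does not reach is not made up. A row lasts 1/10 s, in which the tool goes at most 50 mm and 8.59 degrees, less where a joint would pass 70% of its speed; a pose out of reach is approached as far as the arm can. A call with a gripper value outside its range is refused whole. The fingers move at their own pace and stop on an object; the grip force is fixed at half the most. Time passes only in rows, so rows that do not move let the fingers close. It gives the time, the measured TCP pose, the force, the opening and the grip force at its end, in the units of the state.
- manip.state(): the state, without advancing time (a new reading comes with each control period).
- manip.grab_frame(name): name is "scene" or "top" or "wrist"; returns (picture, depth): 420x560x3 uint8, red, green, blue; 420x560 float32, m along the optical axis (not along the pixel's ray), 0 where there is no reading.
- manip.camera_params(name): a dict with "camera_matrix" (3x3 intrinsics, pixels), "rvec" (rotation vector, rad) and "tvec" (3), from world to camera coordinates, as OpenCV has them. Camera axes: x right, y down, z forward; pixel columns grow to the right and rows downward; lengths in m; the calibration is good to about 2 mm. A picture is of the moment at which its call begins: read the wrist's pose just before it. camera_params takes no time and is no camera call; for the wrist camera it gives the pose at the moment of the call.
- manip.job_done(): hands the job in; it is judged then, once.
Trained networks look in the newest picture that a camera, given by its name, has taken for a name from the list of things; names that differ only in an ending like _2 or _b are one class to them, and where a whole thing is asked for, a point or a joint stands for the part that bears it (a point fixed in the world has none). Each returns a list of dicts, best first, with "score" (0 to 1); they miss things now and then, are a little off and sometimes report something else, mostly with a low value. They report only what shows in the picture. A call takes as long as a camera call.
- manip.look_for(camera, label): "point" ([x, y, z] in m, in world coordinates, good to about 4 mm: the middle of the surface that is visible of it).
The state is a dict: "time": time; "joint_pos": joint angles; "joint_vel": joint speeds; "joint_efforts": joint torques, N m; "tool_pos": TCP position; "tool_rot": TCP orientation; "contact_force": force on the tool from outside, world axes, zero at the start; "ft_torque": the same for the moment, N m; "gripper_width": opening from 0.0 (shut) to 1.0 (fully open); "grasp_force": force on a finger pad.
Only numpy, scipy, OpenCV 4.12 (cv2) and the standard library are available. Lean on these libraries where they do the work, as an engineer would, in place of code of your own. Each camera call takes 0.05 s, during which the arm holds its last target. There are 200 camera calls.

## Working session

There is one attempt and no reset: what is moved stays moved. The work goes in short steps, Python scripts to look and compute and a shell command to move; the robot and the scene stay as the last step left them, time stands still between calls to the robot, and variables do not carry over. Pictures are saved under pics/ and viewed, at most 10 in all, crops included, and the job is handed in when it is done.

```bash
mkdir -p pics
cat > h.py <<'E'
from plant import manip
import numpy as np, cv2
def cloud(name):
    c=manip.camera_params(name); im,d=manip.grab_frame(name)
    K=np.array(c["camera_matrix"]);R=cv2.Rodrigues(np.array(c["rvec"],float))[0];t=np.array(c["tvec"],float).ravel()
    v,u=np.mgrid[:420,:560]
    p=np.stack([(u-K[0,2])/K[0,0]*d,(v-K[1,2])/K[1,1]*d,d],-1)
    return im,d,(p-t)@R
def save(im,n): cv2.imwrite("pics/"+n+".png",im[...,::-1])
E
python3 - <<'E'
from h import *
ims=[]
for n in("scene","top"):
    im,d,w=cloud(n); ims.append(im); np.save(n,w)
    for l in("brush_small","brush_medium","brush_large","cup_small","cup_medium","cup_large","rack","dish","tray","jar"):
        print(n,l,[(np.round(q["point"],3).tolist(),round(q["score"],2)) for q in manip.look_for(n,l)[:2]])
    save(im,n)
s=manip.state();print(s)
E
```

```text
scene brush_small [([0.551, 0.303, 0.169], 0.79), ([0.553, 0.224, 0.017], 0.69)]
scene brush_medium [([0.545, 0.232, 0.16], 0.86)]
scene brush_large [([0.542, 0.157, 0.105], 0.74), ([0.552, 0.305, 0.171], 0.44)]
scene cup_small [([0.744, -0.078, 0.037], 0.89)]
scene cup_medium [([0.462, -0.072, 0.068], 0.71), ([0.554, 0.224, 0.016], 0.42)]
scene cup_large [([0.756, -0.16, 0.064], 0.69)]
scene rack [([0.551, 0.224, 0.015], 0.76)]
scene dish [([0.475, -0.08, 0.019], 0.57)]
scene tray [([0.767, -0.118, 0.009], 0.75), ([0.556, 0.223, 0.01], 0.64)]
scene jar [([0.452, -0.233, 0.067], 0.96)]
top brush_small [([0.542, 0.304, 0.204], 0.46)]
top brush_medium [([0.539, 0.231, 0.202], 0.55)]
top brush_large [([0.532, 0.164, 0.178], 0.73)]
top cup_small [([0.736, -0.068, 0.025], 0.95)]
top cup_medium [([0.452, -0.065, 0.029], 0.67)]
top cup_large [([0.757, -0.158, 0.062], 0.74)]
top rack [([0.539, 0.228, 0.016], 0.56)]
top dish []
top tray [([0.729, -0.11, 0.016], 0.77), ([0.541, 0.224, 0.011], 0.31)]
top jar [([0.435, -0.254, 0.05], 0.65), ([0.736, -0.067, 0.024], 0.33)]
{'time': 1.1, 'joint_pos': array([-1.24999815e+00,  5.26866775e-02,  1.61288429e+00, -1.25216316e-05,
        1.47596487e+00, -1.18997834e-01]), 'joint_vel': array([-0.00032775, -0.00078999, -0.00147065,  0.00025366,  0.00066203,
        0.0001941 ]), 'joint_efforts': array([-1.32170717e-03, -3.93694568e+01, -3.70469463e+01, -1.92466123e-04,
        4.80928229e-04,  4.03361504e-07]), 'tool_pos': array([ 0.26609425, -0.56552088,  0.25632124]), 'tool_rot': array([ 2.88911412e-05,  9.75919573e-01,  2.18130664e-01, -3.33950985e-06]), 'contact_force': array([ 0.88880291,  0.38047791, -0.42223396]), 'ft_torque': array([-0.04077091, -0.05343079,  0.00130446]), 'grasp_force': 0.0, 'gripper_width': 1.002657429689385}
```

Run:
```python
import cv2,numpy as np
a=cv2.imread("pics/scene.png");b=cv2.imread("pics/top.png")
cv2.imwrite("pics/both.png",cv2.resize(np.vstack([a,b]),(400,600))) if 0 else cv2.imwrite("pics/both.png",cv2.resize(np.hstack([a,b]),(800,300)))
```

```text
(no output)
```

View pics/scene.png

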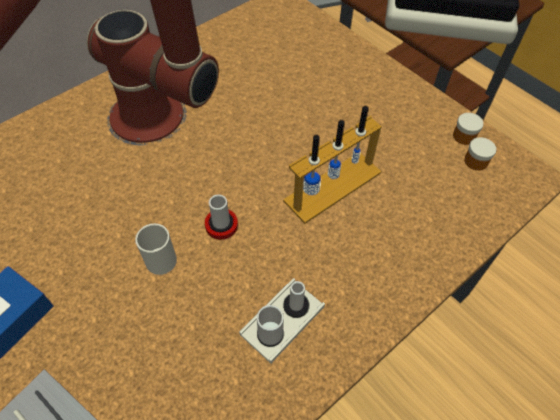

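View pics/top.png

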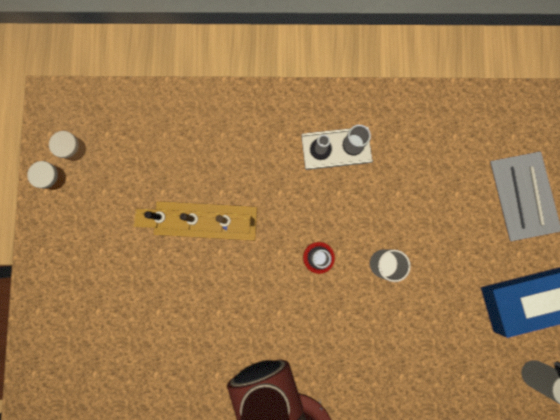

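The scene view shows the rack near (335,170) with the large, medium and small heads from left to right. The dish cup, at (219,213), is of middle width. The top view shows the dish at (319,258), the jar at (391,265) and the rack at (195,220). Next I measure from the clouds.

Run:
```python
import numpy as np,cv2
for n in("scene","top"):
    w=np.load(n+".npy"); 
    def sel(cx,cy,r,z0,z1):
        m=(abs(w[...,0]-cx)<r)&(abs(w[...,1]-cy)<r)&(w[...,2]>z0)&(w[...,2]<z1); return w[m]
    def circ(nm,p):
        q=p[:,:2].astype(np.float32); c,r=cv2.minEnclosingCircle(q); print(n,nm,len(q),np.round(c,4),round(r,4),"z",np.round(p[:,2].max(),3))
    circ("cup",sel(.46,-.07,.06,.097,.118)); circ("dish",sel(.46,-.07,.07,.012,.026)); circ("jar",sel(.445,-.24,.06,.1,.118))
    p=sel(.545,.23,.16,.150,.167); r=cv2.minAreaRect(p[:,:2].astype(np.float32)); print(n,"plate",len(p),np.round(r[0],4),np.round(r[1],3),r[2], np.round(cv2.boxPoints(r),3).tolist())
    p=sel(.545,.23,.16,.008,.014+.01); r=cv2.minAreaRect(p[:,:2].astype(np.float32)); print(n,"base",len(p),np.round(r[0],4),np.round(r[1],3),r[2])
    p=sel(.545,.23,.16,.185,.23)
    for y in(.155,.23,.305):
        q=p[abs(p[:,1]-y)<.03]; print("handle",y,len(q),np.round(q.mean(0),4) if len(q) else"", np.round(q[q[:,2]>q[:,2].max()-.008].mean(0),4) if len(q) else "")
im=cv2.imread("pics/scene.png")[90:230,270:400]; cv2.imwrite("pics/z1.png",cv2.resize(im,None,fx=4,fy=4,interpolation=2))
```

```text
scene cup 144 [ 0.4533 -0.0657] 0.0226 z 0.112
scene dish 460 [ 0.4534 -0.0662] 0.0429 z 0.026
scene jar 295 [ 0.4376 -0.2384] 0.0394 z 0.115
scene plate 1357 [0.5398 0.2355] [0.267 0.048] 87.4386978149414 [[0.5099999904632568, 0.10300000011920929], [0.5580000281333923, 0.10100000351667404], [0.5699999928474426, 0.36800000071525574], [0.5220000147819519, 0.3700000047683716]]
scene base 2115 [0.5649 0.2105] [0.315 0.196] 69.53788757324219
handle 0.155 84 [0.5429 0.1561 0.2074] [0.5434 0.1567 0.2253]
handle 0.23 89 [0.5461 0.2305 0.2082] [0.5458 0.2299 0.2264]
handle 0.305 86 [0.5492 0.3057 0.2081] [0.5494 0.306  0.2259]
top cup 96 [ 0.4525 -0.0667] 0.0218 z 0.112
top dish 577 [ 0.4524 -0.0665] 0.0419 z 0.026
top jar 230 [ 0.4382 -0.2389] 0.0382 z 0.115
top plate 1645 [0.5377 0.2346] [0.265 0.042] 87.28324890136719 [[0.5099999904632568, 0.10300000011920929], [0.5519999861717224, 0.10100000351667404], [0.5649999976158142, 0.3659999966621399], [0.5230000019073486, 0.36800000071525574]]
top base 1690 [0.5658 0.2328] [0.172 0.302] 7.26429557800293
handle 0.155 22 [0.5359 0.1532 0.2101] [0.5368 0.1531 0.2269]
handle 0.23 38 [0.54   0.2282 0.2078] [0.54   0.2284 0.2262]
handle 0.305 48 [0.5441 0.3032 0.2083] [0.5447 0.304  0.2258]
```

View pics/z1.png

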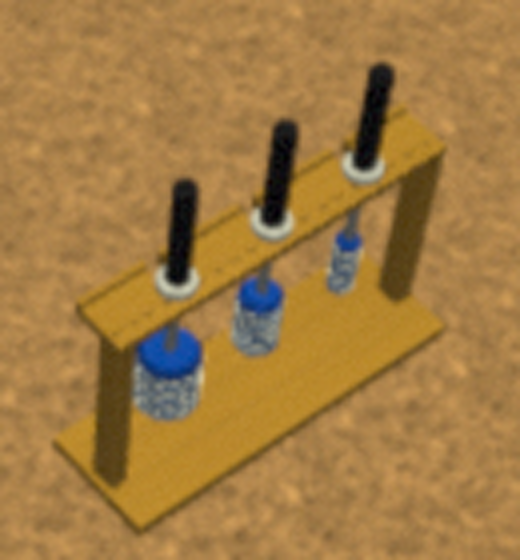

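The head order in the zoom confirms slot b holds the medium brush, near (265,320) in the crop. I'm moving up and over for a close wrist look.

```bash
python3 -m inch '[[[0,0,-0.03],[0,0,0.121],0.5],[[0,0,-0.03],[0,0,0.121],0.5],[[0,0,-0.03],[0,0,0.121],0.5],[[0,0,-0.03],[0,0,0.122],0.5],[[0.0215,-0.0426,0],[0,0,0],0.5],[[0.0215,-0.0426,0],[0,0,0],0.5],[[0.0215,-0.0426,0],[0,0,0],0.5],[[0.0215,-0.0426,0],[0,0,0],0.5]]'
python3 -m inch '[[[0.0215,-0.0426,0],[0,0,0],0.5],[[0.0215,-0.0426,0],[0,0,0],0.5],[[0.0215,-0.0426,0],[0,0,0],0.5],[[0.0215,-0.0426,0],[0,0,0],0.5],[[0.0215,-0.0426,0],[0,0,0],0.5],[[0.0215,-0.0426,0],[0,0,0],0.5],[[-0.007,-0.047,0],[0,0,0],0.5],[[-0.007,-0.047,0],[0,0,0],0.5]]'
python3 -m inch '[[[-0.007,-0.047,0],[0,0,0],0.5],[[-0.007,-0.047,0],[0,0,0],0.5],[[-0.007,-0.047,0],[0,0,0],0.5],[[-0.007,-0.047,0],[0,0,0],0.5],[[-0.007,-0.047,0],[0,0,0],0.5],[[-0.007,-0.047,0],[0,0,0],0.5],[[0,0,0],[0,0,0],0.5]]'
python3 - <<'E'
from h import *
im,d,w=cloud("wrist"); save(im,"w1"); np.save("w1",w)
p=manip.camera_params("wrist");R=cv2.Rodrigues(np.array(p["rvec"]))[0];print(-R.T@np.array(p["tvec"]).ravel(),R[2])
E
```

```text
time: 1.9
tool_pos: [0.3602, -0.3976, 0.3764]
tool_rot: [0.0, 1.0, -0.023, 0.0]
contact_force: [1.1, -1.0, -0.3]
gripper_width: 0.499
grasp_force: 0.0
time: 2.7
tool_pos: [0.4904, -0.0532, 0.3761]
tool_rot: [-0.0, 1.0, -0.023, -0.0]
contact_force: [0.2, -0.2, 0.3]
gripper_width: 0.497
grasp_force: 0.0
time: 3.4
tool_pos: [0.4598, 0.233, 0.3762]
tool_rot: [-0.001, 1.0, -0.019, -0.0]
contact_force: [0.5, -0.4, -0.6]
gripper_width: 0.5
grasp_force: 0.0
[0.5269916  0.2289167  0.49379867] [-0.26315669  0.01077291 -0.96469296]
```

View pics/w1.png

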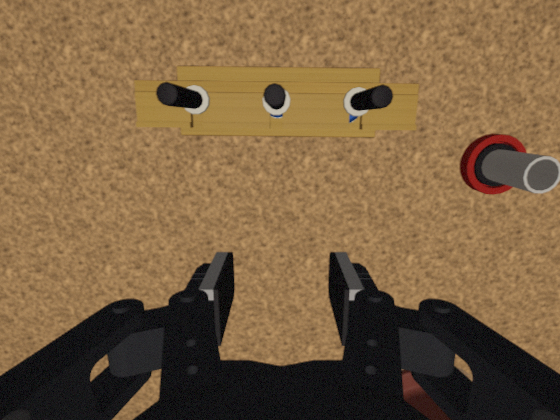

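The wrist view shows the slots opening towards the image bottom (world -x), for example at (270,120) under the middle collar. The middle handle top is at (275,95) and the dish cup at (540,175).

Run:
```python
from h import *
w=np.load("w1.npy")
for y in(.155,.23,.305):
    m=(abs(w[...,0]-.545)<.06)&(abs(w[...,1]-y)<.03)
    q=w[m&(w[...,2]>.235)&(w[...,2]<.26)]; c,r=cv2.minEnclosingCircle(q[:,:2].astype(np.float32)); print("handle top",np.round(c,4),r,np.round(q.mean(0),4))
    q=w[m&(w[...,2]>.1635)&(w[...,2]<.172)];c,r=cv2.minEnclosingCircle(q[:,:2].astype(np.float32)); print("collar",np.round(c,4),r,len(q))
q=w[(abs(w[...,0]-.54)<.1)&(w[...,1]>.08)&(w[...,2]>.152)&(w[...,2]<.1625)]; r=cv2.minAreaRect(q[:,:2].astype(np.float32));print(r)
q=w[(abs(w[...,0]-.4533)<.06)&(abs(w[...,1]+.066)<.06)&(w[...,2]>.097)&(w[...,2]<.118)];c,r=cv2.minEnclosingCircle(q[:,:2].astype(np.float32));print("cup",c,r,len(q))
s=manip.state();R=cv2.Rodrigues(np.zeros(3))[0];print(s["tool_pos"],s["tool_rot"])
```

```text
handle top [0.5384 0.1615] 0.008079204708337784 [0.5382 0.1625 0.244 ]
collar [0.5221 0.1546] 0.03058040700852871 517
handle top [0.5421 0.2362] 0.008013720624148846 [0.5421 0.2361 0.2446]
collar [0.5224 0.2302] 0.030038489028811455 442
handle top [0.5457 0.3107] 0.007853102870285511 [0.5458 0.3097 0.2439]
collar [0.5298 0.3047] 0.03049194999039173 505
((0.538341224193573, 0.23654721677303314), (0.26451122760772705, 0.042095351964235306), 87.10045623779297)
cup (0.4525948166847229, -0.06385008990764618) 0.0225998368114233 753
[0.46034065 0.2308345  0.3761658 ] [ 5.53715111e-05  9.99797802e-01 -2.01074436e-02 -2.08051313e-04]
```

```bash
python3 -m inch '[[[0.041,-0.004,0],[0,0,0],0.5],[[0.0405,-0.0035,0],[0,0,0],0.5],[[0,0,0.035],[0,0,0],0.5],[[0,0,0.035],[0,0,0],0.5],[[0,0,0.035],[0,0,0],0.5],[[0,0,0],[0,0,0],0.5]]'
python3 - <<'E'
from h import *
s=manip.state();print(s["tool_pos"],s["tool_rot"])
im,d,w=cloud("wrist"); save(im,"w2")
m=(abs(w[...,0]-.545)<.03)&(abs(w[...,1]-.235)<.03)
q=w[m&(w[...,2]>.238)&(w[...,2]<.25)];print(len(q),cv2.minEnclosingCircle(q[:,:2].astype(np.float32)) if len(q) else 0)
E
```

```text
time: 4.05
tool_pos: [0.5405, 0.2301, 0.2647]
tool_rot: [0.002, 1.0, -0.024, -0.005]
contact_force: [-0.4, -0.5, -1.6]
gripper_width: 0.504
grasp_force: 0.0
[0.54050071 0.23011286 0.2646625 ] [ 0.00187906  0.99970625 -0.02354304 -0.0054416 ]
1414 ((0.5457102656364441, 0.23461005091667175), 0.029871094971895218)
```

View pics/w2.png

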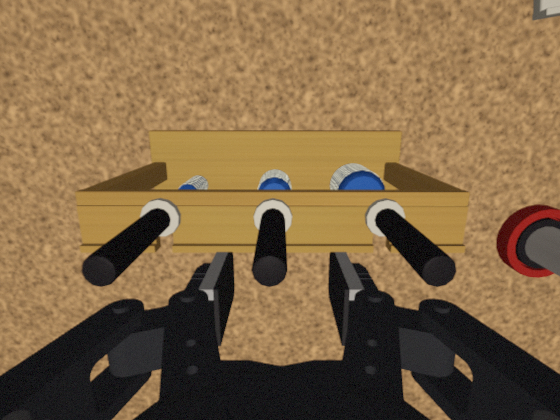

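The middle handle's top, at (270,265), lies almost between the pads, whose centre is at about column 281, so it is a few mm off. I'll let the arm settle and re-measure.

```bash
python3 -m inch '[[[0,0,0],[0,0,0],0.5],[[0,0,0],[0,0,0],0.5],[[0,0,0],[0,0,0],0.5]]'
python3 - <<'E'
from h import *
s=manip.state();print(s["tool_pos"],s["tool_rot"])
im,d,w=cloud("wrist")
for y in (.16,.235,.31):
    m=(abs(w[...,0]-.543)<.014)&(abs(w[...,1]-y)<.014)
    for a,b in((.242,.25),(.175,.235)):
        q=w[m&(w[...,2]>a)&(w[...,2]<b)]
        if len(q): print(y,len(q),cv2.minEnclosingCircle(q[:,:2].astype(np.float32)),q.mean(0))
E
```

```text
time: 4.4
tool_pos: [0.5439, 0.2324, 0.2741]
tool_rot: [-0.001, 1.0, -0.023, 0.002]
contact_force: [-0.0, -0.4, -0.1]
gripper_width: 0.499
grasp_force: 0.0
[0.5439217  0.23243261 0.27410446] [-6.08252064e-04  9.99740139e-01 -2.26971310e-02  2.03083875e-03]
0.16 837 ((0.5388525128364563, 0.16117611527442932), 0.008441806770861149) [0.53928425 0.16208099 0.24469726]
0.16 1296 ((0.539814829826355, 0.16265657544136047), 0.0078032417222857475) [0.54296404 0.16559041 0.20944885]
0.235 815 ((0.5426223278045654, 0.23609736561775208), 0.007967879064381123) [0.54318063 0.23610462 0.24473727]
0.235 850 ((0.5427541136741638, 0.23620828986167908), 0.008067342452704906) [0.54837801 0.2356917  0.2094731 ]
0.31 853 ((0.5461112856864929, 0.31074023246765137), 0.008322378620505333) [0.54681665 0.31016762 0.24463808]
0.31 1343 ((0.5475469827651978, 0.30948054790496826), 0.007790610194206238) [0.55004418 0.30637221 0.20934563]
```

```bash
python3 -m inch '[[[-0.001,-0.0038,0.015],[0,0,0],0.5],[[0,0,0.015],[0,0,0],0.5],[[0,0,0.014],[0,0,0],0.5],[[0,0,0.012],[0,0,0],0.5],[[0,0,0],[0,0,0],0.5],[[0,0,0],[0,0,0],0.5],[[0,0,0],[0,0,0],0.5]]'
python3 -m inch '[[[0,0,0],[0,0,0],0.5]]'
```

```text
time: 5.15
tool_pos: [0.5425, 0.2362, 0.2161]
tool_rot: [-0.0, 1.0, -0.023, 0.001]
contact_force: [-0.1, -0.1, 0.3]
gripper_width: 0.496
grasp_force: 0.0
time: 5.25
tool_pos: [0.5427, 0.2362, 0.2164]
tool_rot: [-0.0, 1.0, -0.023, 0.001]
contact_force: [-0.8, 0.1, -0.9]
gripper_width: 0.503
grasp_force: 0.0
```

```bash
python3 -m inch '[[[0,0,0],[0,0,0],0.1],[[0,0,0],[0,0,0],0.0],[[0,0,0],[0,0,0],0.0],[[0,0,0],[0,0,0],0.0],[[0,0,0],[0,0,0],0.0],[[0,0,0],[0,0,0],0.0]]'
python3 -m inch '[[[0,0,-0.003],[0,0,0],0.0],[[0,0,-0.004],[0,0,0],0.0],[[0,0,-0.004],[0,0,0],0.0],[[0,0,0],[0,0,0],0.0],[[0,0,0],[0,0,0],0.0],[[0,0,0],[0,0,0],0.0]]'
```

```text
time: 5.85
tool_pos: [0.5424, 0.236, 0.216]
tool_rot: [0.0, 1.0, -0.023, 0.0]
contact_force: [-1.1, -0.3, 3.7]
gripper_width: 0.169
grasp_force: 58.4
time: 6.45
tool_pos: [0.542, 0.2361, 0.226]
tool_rot: [0.0, 1.0, -0.023, -0.0]
contact_force: [-0.2, 0.2, -1.3]
gripper_width: 0.174
grasp_force: 58.4
```

```bash
python3 -m inch '[[[-0.01,0,0],[0,0,0],0.0],[[-0.015,0,0],[0,0,0],0.0],[[-0.015,0,0],[0,0,0],0.0],[[-0.015,0,0],[0,0,0],0.0],[[-0.015,0,0],[0,0,0],0.0],[[0,0,0],[0,0,0],0.0],[[0,0,0],[0,0,0],0.0]]'
python3 -m inch '[[[0,0,-0.02],[0,0,0],0.0],[[0,0,-0.03],[0,0,0],0.0],[[0,0,-0.03],[0,0,0],0.0],[[0,0,-0.02],[0,0,0],0.0],[[0,0,0],[0,0,0],0.0],[[0,0,0],[0,0,0],0.0],[[0,0,0],[0,0,0],0.0]]'
python3 - <<'E'
from h import *
im,d,w=cloud("scene"); save(im[60:330,120:400],"s2"); np.save("s2",w);print(manip.state()["tool_pos"])
for l in("brush_medium_grip","brush_medium"):
    print([(np.round(q["point"],3).tolist(),round(q["score"],2)) for q in manip.look_for("scene",l)[:2]])
E
```

```text
time: 7.15
tool_pos: [0.4719, 0.2394, 0.2264]
tool_rot: [-0.0, 1.0, -0.022, 0.0]
contact_force: [0.1, 0.6, -0.2]
gripper_width: 0.171
grasp_force: 58.4
time: 7.85
tool_pos: [0.4717, 0.239, 0.3241]
tool_rot: [0.001, 1.0, -0.023, -0.002]
contact_force: [0.5, -0.5, -1.6]
gripper_width: 0.172
grasp_force: 58.4
[0.47163589 0.23901852 0.32398011]
[([0.478, 0.237, 0.211], 0.71), ([0.547, 0.308, 0.167], 0.68)]
[([0.475, 0.236, 0.207], 0.78)]
```

View pics/s2.png

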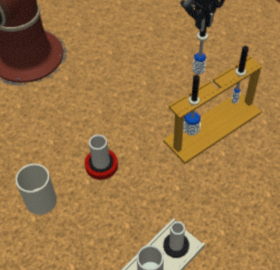

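The brush came out clean: the medium head hangs under the gripper at (200,65), and the other two are still on the rack. Next I move over the dish cup.

```bash
python3 -m inch '[[[-0.001,0.03,0],[0,0,0],0.0],[[-0.001,0.045,0],[0,0,0],0.0],[[-0.001,0.045,0],[0,0,0],0.0],[[-0.001,0.045,0],[0,0,0],0.0],[[-0.001,0.045,0],[0,0,0],0.0],[[0,0.045,0],[0,0,0],0.0],[[0,0.035,0],[0,0,0],0.0],[[0,0.0155,0],[0,0,0],0.0]]'
python3 -m inch '[[[0,0,0],[0,0,0],0.0],[[0,0,0],[0,0,0],0.0],[[0,0,0],[0,0,0],0.0],[[0,0,0],[0,0,0],0.0]]'
cat > m.py <<'E'
from h import *
s=manip.state();print(s["tool_pos"],s["tool_rot"])
hz=s["tool_pos"][2]-.171
for n in("scene","top","wrist"):
    im,d,w=cloud(n); save(im,"m_"+n); np.save("m_"+n,w)
    B=(abs(w[...,0]-.453)<.05)&(abs(w[...,1]+.066)<.05)
    q=w[B&(w[...,2]>.097)&(w[...,2]<.116)]
    if len(q)>10:print(n,"cup",len(q),cv2.minEnclosingCircle(q[:,:2].astype(np.float32)))
    for nm,a,b in(("head",.008,.05),("shaft",.065,.11),("collar",.114,.122)):
        q=w[B&(w[...,2]>hz+a)&(w[...,2]<hz+b)]
        if len(q)>5:print(n,nm,len(q),cv2.minEnclosingCircle(q[:,:2].astype(np.float32)),q.mean(0).round(4),q.min(0).round(4),q.max(0).round(4))
E
python3 m.py
```

```text
time: 8.8
tool_pos: [0.4527, -0.0682, 0.3254]
tool_rot: [0.0, 1.0, -0.024, -0.001]
contact_force: [-0.2, 1.1, -0.3]
gripper_width: 0.17
grasp_force: 58.7
time: 9.2
tool_pos: [0.4534, -0.0647, 0.3262]
tool_rot: [-0.0, 1.0, -0.022, -0.0]
contact_force: [-0.5, 0.2, -1.6]
gripper_width: 0.169
grasp_force: 58.7
[ 0.4534269  -0.06468242  0.32618057] [-1.12451578e-04  9.99764224e-01 -2.17134959e-02 -8.29123492e-05]
scene cup 144 ((0.4526546895503998, -0.06592710316181183), 0.023497700691223145)
scene head 162 ((0.4560011029243469, -0.06517612934112549), 0.016429511830210686) [ 0.4628 -0.0696  0.1856] [ 0.4401 -0.0805  0.1634] [ 0.4702 -0.0497  0.2052]
scene shaft 45 ((0.4573426842689514, -0.06577228009700775), 0.0036917938850820065) [ 0.4556 -0.0659  0.2391] [ 0.451  -0.0696  0.2207] [ 0.4586 -0.0614  0.261 ]
scene collar 48 ((0.4530094265937805, -0.06530237197875977), 0.013712268322706223) [ 0.4581 -0.0679  0.2747] [ 0.4408 -0.0779  0.2703] [ 0.4666 -0.0517  0.2771]
wrist cup 355 ((0.4529546797275543, -0.06464985013008118), 0.0219151359051466)
wrist head 432 ((0.45358505845069885, -0.06418021768331528), 0.015398132614791393) [ 0.4652 -0.0647  0.1884] [ 0.4454 -0.0792  0.1634] [ 0.4688 -0.0493  0.2052]
wrist shaft 106 ((0.4538653790950775, -0.0640609934926033), 0.004034528974443674) [ 0.4566 -0.0641  0.2314] [ 0.4534 -0.068   0.2205] [ 0.4576 -0.06    0.2428]
wrist collar 673 ((0.45516103506088257, -0.0641404464840889), 0.012942385859787464) [ 0.4605 -0.064   0.2758] [ 0.451  -0.0769  0.271 ] [ 0.4664 -0.0513  0.2772]
```

```bash
python3 -m inch '[[[-0.001,0.0006,0.015],[0,0,0],0.0],[[0,0,0.02],[0,0,0],0.0],[[0,0,0.015],[0,0,0],0.0],[[0,0,0.01],[0,0,0],0.0],[[0,0,0.01],[0,0,0],0.0],[[0,0,0],[0,0,0],0.0],[[0,0,0],[0,0,0],0.0]]'
```

```text
time: 10.05
tool_pos: [0.4525, -0.0663, 0.2565]
tool_rot: [0.0, 1.0, -0.023, 0.0]
contact_force: [-0.1, 0.3, -0.1]
gripper_width: 0.174
grasp_force: 58.7
```

```bash
python3 -m inch '[[[0,-0.0007,0.01],[0,0,0],0.0],[[0,0,0.015],[0,0,0],0.0],[[0,0,0.015],[0,0,0],0.0],[[0,0,0.01],[0,0,0],0.0],[[0,0,0.006],[0,0,0],0.0],[[0,0,0],[0,0,0],0.0],[[0,0,0],[0,0,0],0.0]]'
```

```text
time: 10.75
tool_pos: [0.4526, -0.0656, 0.2005]
tool_rot: [0.0, 1.0, -0.023, 0.0]
contact_force: [-0.7, 0.2, -1.2]
gripper_width: 0.175
grasp_force: 58.7
```

Now creep down to find the floor.

```bash
python3 -m inch '[[[0,0,0.002],[0,0,0],0.0],[[0,0,0.001],[0,0,0],0.0],[[0,0,0.001],[0,0,0],0.0],[[0,0,0],[0,0,0],0.0]]'
python3 -m inch '[[[0,0,0.001],[0,0,0],0.0],[[0,0,0],[0,0,0],0.0],[[0,0,0],[0,0,0],0.0]]'
```

```text
time: 11.15
tool_pos: [0.4524, -0.0655, 0.1964]
tool_rot: [0.0, 1.0, -0.023, 0.0]
contact_force: [0.7, 0.2, -1.2]
gripper_width: 0.175
grasp_force: 58.7
time: 11.45
tool_pos: [0.4524, -0.0655, 0.1953]
tool_rot: [0.0, 1.0, -0.023, 0.0]
contact_force: [0.3, -0.1, -1.6]
gripper_width: 0.172
grasp_force: 58.7
```

```bash
python3 -m inch '[[[0,0,0.001],[0,0,0],0.0],[[0,0,0],[0,0,0],0.0]]'
python3 -m inch '[[[0,0,0.001],[0,0,0],0.0],[[0,0,0],[0,0,0],0.0]]'
```

```text
time: 11.65
tool_pos: [0.4527, -0.0656, 0.195]
tool_rot: [0.0, 1.0, -0.023, 0.0]
contact_force: [-0.8, -0.2, 2.5]
gripper_width: 0.171
grasp_force: 59.1
time: 11.85
tool_pos: [0.453, -0.0657, 0.1949]
tool_rot: [0.0, 1.0, -0.023, 0.001]
contact_force: [-0.6, -0.3, 6.6]
gripper_width: 0.167
grasp_force: 59.5
```

Contact at the bottom. Now up 60 mm, down, and up again.

```bash
python3 -m inch '[[[0,0,-0.01],[0,0,0],0.0],[[0,0,-0.02],[0,0,0],0.0],[[0,0,-0.02],[0,0,0],0.0],[[0,0,-0.01],[0,0,0],0.0],[[0,0,0],[0,0,0],0.0],[[0,0,0],[0,0,0],0.0],[[0,0,0],[0,0,0],0.0]]'
python3 -m inch '[[[0,0,0.01],[0,0,0],0.0],[[0,0,0.018],[0,0,0],0.0],[[0,0,0.018],[0,0,0],0.0],[[0,0,0.008],[0,0,0],0.0],[[0,0,0.004],[0,0,0],0.0],[[0,0,0.002],[0,0,0],0.0],[[0,0,0],[0,0,0],0.0],[[0,0,0],[0,0,0],0.0]]'
```

```text
time: 12.55
tool_pos: [0.4518, -0.0653, 0.2518]
tool_rot: [-0.0, 1.0, -0.023, -0.001]
contact_force: [-0.5, -0.1, -1.3]
gripper_width: 0.166
grasp_force: 59.0
time: 13.35
tool_pos: [0.4525, -0.0654, 0.195]
tool_rot: [-0.0, 1.0, -0.023, -0.0]
contact_force: [-2.7, 1.2, 6.1]
gripper_width: 0.168
grasp_force: 59.6
```

Second bottom touched. Now up within the bore, then out, and measure the cup and brush above.

```bash
python3 -m inch '[[[0,0,-0.01],[0,0,0],0.0],[[0,0,-0.02],[0,0,0],0.0],[[0,0,-0.02],[0,0,0],0.0],[[0,0,-0.01],[0,0,0],0.0],[[0,0,0],[0,0,0],0.0],[[0,0,0],[0,0,0],0.0],[[0,0,0],[0,0,0],0.0]]'
python3 -m inch '[[[0,0,-0.015],[0,0,0],0.0],[[0,0,-0.02],[0,0,0],0.0],[[0,0,-0.02],[0,0,0],0.0],[[0,0,-0.015],[0,0,0],0.0],[[0,0,0],[0,0,0],0.0],[[0,0,0],[0,0,0],0.0],[[0,0,0],[0,0,0],0.0]]'
python3 m.py
```

```text
time: 14.05
tool_pos: [0.4518, -0.0653, 0.2519]
tool_rot: [-0.0, 1.0, -0.023, -0.001]
contact_force: [0.3, 0.7, -1.2]
gripper_width: 0.17
grasp_force: 58.7
time: 14.75
tool_pos: [0.4519, -0.0654, 0.3219]
tool_rot: [-0.0, 1.0, -0.023, -0.001]
contact_force: [0.7, -0.4, -0.9]
gripper_width: 0.172
grasp_force: 58.6
[ 0.45190948 -0.06537934  0.32194066] [-3.26137474e-04  9.99743453e-01 -2.26217162e-02 -1.08641139e-03]
scene cup 140 ((0.4536835849285126, -0.06584250181913376), 0.0237289946526289)
scene head 163 ((0.4535168409347534, -0.0671667605638504), 0.01606960967183113) [ 0.4612 -0.0709  0.1811] [ 0.4396 -0.0814  0.1594] [ 0.468  -0.0522  0.2009]
scene shaft 43 ((0.4528225064277649, -0.06651999056339264), 0.004217664711177349) [ 0.454  -0.0667  0.2364] [ 0.4491 -0.0695  0.2163] [ 0.4586 -0.0625  0.2555]
scene collar 51 ((0.45273154973983765, -0.06502200663089752), 0.013148427940905094) [ 0.4566 -0.0669  0.2706] [ 0.4428 -0.0779  0.2656] [ 0.4651 -0.053   0.2729]
wrist cup 369 ((0.4532090723514557, -0.06454487144947052), 0.02181500568985939)
wrist head 432 ((0.4515944719314575, -0.06454827636480331), 0.015596403740346432) [ 0.4632 -0.0653  0.1842] [ 0.4421 -0.0796  0.159 ] [ 0.4671 -0.0497  0.2009]
wrist shaft 106 ((0.4527105689048767, -0.0642528086900711), 0.003863008227199316) [ 0.4548 -0.0644  0.2273] [ 0.4523 -0.068   0.2161] [ 0.4559 -0.0605  0.2385]
wrist collar 688 ((0.45336273312568665, -0.06447677314281464), 0.012910823337733746) [ 0.4588 -0.0647  0.2714] [ 0.4499 -0.0773  0.2663] [ 0.4649 -0.0517  0.2729]
```

```bash
python3 -m inch '[[[-0.001,0.025,0],[0,0,0],0.0],[[-0.001,0.04,0],[0,0,0],0.0],[[-0.002,0.045,0],[0,0,0],0.0],[[-0.001,0.038,0],[0,0,0],0.0],[[-0.001,0.0258,0],[0,0,0],0.0],[[0,0,0],[0,0,0],0.0],[[0,0,0],[0,0,0],0.0],[[0,0,0],[0,0,0],0.0]]'
python3 - <<'E'
from h import *
s=manip.state();print(s["tool_pos"],s["tool_rot"])
im,d,w=cloud("wrist");save(im,"jar")
q=w[(abs(w[...,0]-.438)<.05)&(abs(w[...,1]+.239)<.05)&(w[...,2]>.1)&(w[...,2]<.116)]
print(len(q),cv2.minEnclosingCircle(q[:,:2].astype(np.float32)))
E
```

```text
time: 15.7
tool_pos: [0.4386, -0.238, 0.3229]
tool_rot: [-0.0, 1.0, -0.022, -0.0]
contact_force: [0.7, -1.2, -1.0]
gripper_width: 0.173
grasp_force: 58.8
[ 0.4385798  -0.23800887  0.32294996] [-3.65878228e-04  9.99754954e-01 -2.21328538e-02 -1.85591087e-04]
867 ((0.43781477212905884, -0.23705193400382996), 0.037915680557489395)
```

View pics/jar.png

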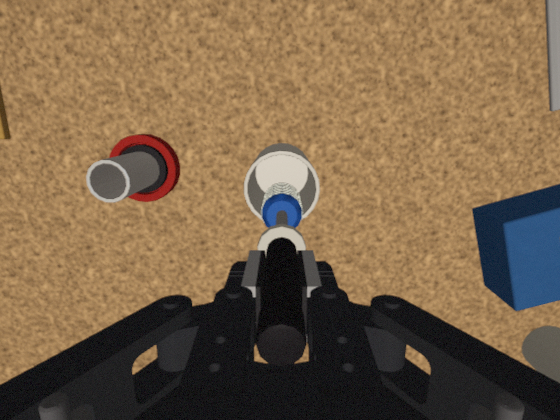

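The brush head at (282,208) sits over the jar mouth at (282,187), and the cup still stands in the dish at (140,168). Lowering about 143 mm.

```bash
python3 -m inch '[[[0,0,0.015],[0,0,0],0.0],[[0,0,0.025],[0,0,0],0.0],[[0,0,0.03],[0,0,0],0.0],[[0,0,0.03],[0,0,0],0.0],[[0,0,0.025],[0,0,0],0.0],[[0,0,0.012],[0,0,0],0.0],[[0,0,0.005],[0,0,0],0.0],[[0,0,0],[0,0,0],0.0]]'
python3 -m inch '[[[0,0,0.001],[0,0,0],0.0],[[0,0,0.001],[0,0,0],0.0],[[0,0,0],[0,0,0],0.0],[[0,0,0],[0,0,0],0.0]]'
```

```text
time: 16.55
tool_pos: [0.4386, -0.2385, 0.1811]
tool_rot: [-0.0, 1.0, -0.022, -0.0]
contact_force: [-0.0, 0.3, -1.1]
gripper_width: 0.17
grasp_force: 58.9
time: 16.95
tool_pos: [0.4388, -0.2391, 0.18]
tool_rot: [0.0, 1.0, -0.023, 0.0]
contact_force: [0.1, -1.0, -0.9]
gripper_width: 0.173
grasp_force: 58.9
```

```bash
python3 -m inch '[[[0,0,0.001],[0,0,0],0.0],[[0,0,0.001],[0,0,0],0.0],[[0,0,0],[0,0,0],0.0]]'
python3 -m inch '[[[0,0,0.001],[0,0,0],0.0],[[0,0,0],[0,0,0],0.0],[[0,0,0],[0,0,0],0.0]]'
python3 -m inch '[[[0,0,0.001],[0,0,0],0.0],[[0,0,0],[0,0,0],0.0],[[0,0,0],[0,0,0],0.0]]'
```

```text
time: 17.25
tool_pos: [0.4384, -0.2388, 0.1771]
tool_rot: [-0.0, 1.0, -0.023, -0.0]
contact_force: [0.2, 0.8, -1.1]
gripper_width: 0.17
grasp_force: 58.9
time: 17.55
tool_pos: [0.4388, -0.239, 0.177]
tool_rot: [0.0, 1.0, -0.023, 0.0]
contact_force: [-0.6, 0.7, 2.6]
gripper_width: 0.164
grasp_force: 59.3
time: 17.85
tool_pos: [0.4391, -0.2392, 0.1769]
tool_rot: [0.0, 1.0, -0.023, 0.001]
contact_force: [-0.6, 1.1, 7.6]
gripper_width: 0.17
grasp_force: 59.8
```

```bash
python3 -m inch '[[[0,0,-0.001],[0,0,0],0.0],[[0,0,0],[0,0,0],0.25],[[0,0,0],[0,0,0],0.4],[[0,0,0],[0,0,0],0.6],[[0,0,0],[0,0,0],0.6],[[0,0,0],[0,0,0],0.6],[[0,0,0],[0,0,0],0.6]]'
python3 -m inch '[[[0,0,-0.01],[0,0,0],0.6],[[0,0,-0.02],[0,0,0],0.6],[[0,0,-0.03],[0,0,0],0.6],[[0,0,-0.03],[0,0,0],0.6],[[0,0,-0.03],[0,0,0],0.6],[[0,0,-0.03],[0,0,0],0.6],[[0,0,-0.01],[0,0,0],0.6],[[0,0,0],[0,0,0],0.6]]'
python3 -m inch '[[[0,0,0],[0,0,0],0.6],[[0,0,0],[0,0,0],0.6],[[0,0,0],[0,0,0],0.6]]'
python3 - <<'E'
from h import *
im,d,w=cloud("scene");save(im,"end")
E
```

```text
time: 18.55
tool_pos: [0.4385, -0.2388, 0.1762]
tool_rot: [-0.0, 1.0, -0.023, -0.0]
contact_force: [0.5, -0.5, -0.4]
gripper_width: 0.603
grasp_force: 0.0
time: 19.35
tool_pos: [0.4391, -0.2393, 0.3387]
tool_rot: [0.001, 1.0, -0.023, 0.002]
contact_force: [-0.1, -0.1, -0.8]
gripper_width: 0.598
grasp_force: 0.0
time: 19.65
tool_pos: [0.438, -0.2385, 0.3343]
tool_rot: [-0.001, 1.0, -0.023, -0.001]
contact_force: [-0.3, -0.4, 0.0]
gripper_width: 0.598
grasp_force: 0.0
```

View pics/end.png

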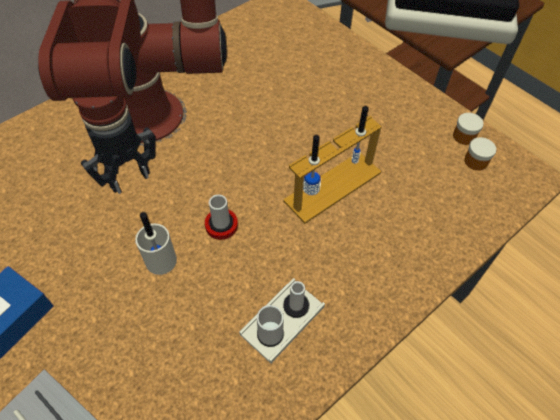

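The brush stands in the jar at (148,230), clear of the gripper. The three cups at (219,213), (297,295) and (270,320) and the other two brushes at (315,150) and (362,120) are in place.

```bash
python3 -c "
from plant import manip
print(manip.job_done())"
```

```text
the job is handed in; nothing more can be done
None
```

I scrubbed the cup in the red dish with the medium brush (two full strokes, felt bottom contact on each) and released the brush head-down on the jar's floor. The other two brushes still hang in the rack, all three cups stand where they were, and I handed the job in at about 20 s.

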